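Clear the sole offcuts from the cutting press

ROBOT

A 7-joint arm with a two-finger parallel gripper is mounted at the origin on the work surface. World frame = base frame: x ahead of the robot, y to its left, z up, the work surface at z = 0. Lengths are in mm, angles in rad, forces in N, time in s.
With the tool pointing down it reaches from about 425 to 950 mm from the base axis. Payload 4.7 kg.
Tool frame: the origin (TCP) lies midway between the tips of the shut fingers; the grasp point (between the pads) lies 19 mm behind it; x points along the fingers, y is the direction in which the jaws open and shut, and the axes are right-handed (so a half turn about x gives the same grasp; the last joint's range is limited). The gripper opens to 85 mm and grips with 20 to 120 N. Pads are 22 mm wide; open, the fingers measure 114 mm over their backs; the gripper's body (76 mm by 85 mm) begins 54 mm behind the grasp point. The pads swing forward as they close: fully open they stand 13 mm farther back than shut.
Start: joints at [-1.202, 0.469, -0.049, 1.532, 0.024, 1.141, -0.082], TCP at [261.451, 622.328, 231.335] pointing down, gripper open.
Joint ranges: [-2.59, 2.59], [-0.33, 1.99], [-1.39, 1.29], [0.1, 2.45], [-1.04, 4.18], [0.21, 1.99], [-2.66, 2.66]. Speed limits (rad/s): [2.57, 2.57, 3.14, 3.14, 3.14, 3.14, 3.14].

INTERFACE

Orientations are given as a rotation vector (axis times angle).
In Python, from plant import * gives the robot as it stands.
- The arm moves only by the tool apply_moves, never from a script. Its argument "increments" is a list of rows, each an object of numbers: "grip": the closure, from 0 (fully open) to 1 (shut); "tx", "ty", "tz": the shift along the world's x, y, z in mm; "rx", "ry", "rz": the turn, a rotation vector about the world's x, y, z in degrees. In form: [{"grip": .., "tx": .., "ty": .., "tz": .., "rx": .., "ry": .., "rz": ..}, ...]. A call has 1 to 10 rows; each row is the pose to reach, as a shift and turn from the pose measured when the call began; what a row does not reach only later rows make up. A row lasts 1/12 s, in which the tool goes at most 41.7 mm and 7.16 degrees, less where a joint would pass 70% of its speed; a pose out of reach is approached as far as the arm can. A call with a gripper value outside its range is refused whole. The fingers move at their own pace and stop on an object; the grip force is fixed at half the most. Time passes only in rows, so rows that repeat a pose let the fingers close. It gives the time, the measured TCP pose, the force and the opening at its end, in the units of the state.
- state(): the state, without advancing time (a new reading comes with each control period).
- grab_frame(name): name is "side" or "top"; returns a dict with "pixels" (480x640x3 uint8, red, green, blue), "fovy" (degrees; the focal length in pixels is half the picture's height over the tangent of half this angle, whatever the lens; pixels are square), "cx", "cy" (the principal point, pixels), "rvec" (rotation vector, rad) and "tvec" (3), from world to camera coordinates, as OpenCV has them. Camera axes: x right, y down, z forward; pixel columns grow to the right and rows downward; lengths in mm; the calibration is good to about 2 mm. A picture is of the moment at which its call begins. There is no depth.
- sign_off(): hands the job in, once; it reports no verdict.
The state is a dict: "t": time; "joint_positions": joint angles; "qd": joint speeds; "joint_torque": joint torques, N m; "ee_pos": TCP position; "ee_rot": TCP orientation; "ft_force": force on the tool from outside, world axes, zero at the start; "wrist_torque": the same for the moment, N m; "opening": finger opening in mm.
Only numpy, scipy, OpenCV 4.12 (cv2) and the standard library are available. Lean on these libraries where they do the work, as an engineer would, in place of code of your own. Each camera call takes 0.05 s, during which the arm holds its last target. There are 200 camera calls.

TASK

Clear the two chunky rubber offcuts, one dark and one tan, off the press's white cutting board and put both in the black scrap bin (not the blue tray of good parts). One of them lies under the overhanging orange press head, so reach in at a slant without bumping the press head or column, and leave the steel heel die where it stands on the board.

Things in the scene. Friction and masses are not known exactly. Their poses are not given: they have to be found in the camera images.
- offcut_dark_center (a point): Dark offcut (black with a dark grey top): rubber block 64 (own x) x 34 (y) x 36 mm high, about 75 g, flat on the board; its +x end has a corner cut away (beyond x = +6 mm it spans y -17 to +5 mm only). Point at its centre, 18 mm over the board. One offcut starts under the press head, centre 16 to 25 mm inside the robot-side edge, the other in the open nearer the robot; which varies.
- offcut_tan_center (a point): Tan offcut (brown with a tan top): rubber block 64 (own x) x 34 (y) x 36 mm high, about 75 g, flat on the board; its +x end has a corner cut away (beyond x = +6 mm it spans y -17 to +5 mm only). Point at its centre, 18 mm over the board. One offcut starts under the press head, centre 16 to 25 mm inside the robot-side edge, the other in the open nearer the robot; which varies.
- scrap_bin: Black open-topped scrap bin standing on the table beside the press, left or right, fixed: 160 x 160 mm outside, 90 mm high, walls and floor 5 mm, a few flat 5 mm scraps fixed to its floor. Origin at the centre of its underside, z up.
- good_tray: Blue open tray of finished parts on the other side of the press, fixed: 160 x 160 mm, 50 mm high. Origin at the centre of its underside. Nothing is put here.
- press: Small orange swing-beam cutting press, fixed. Origin on the table under the centre of its bed; +x points away from the robot, z up. Bed 300 (x) x 340 (y) mm; on it the white board 280 x 320 mm, its top 60 mm over the table. Orange column at x +50 to +170, y +200 to +330 mm, 390 mm high; foot plate 20 mm high at x +20 to +180, y to +345 mm.
- press_head: Orange head and column of the press; origin at y = 0 of the press on the lower robot-side edge of the head, a beam over the far part of the board: 120 mm deep (away from the robot), 90 mm thick, y -190 to +220 mm of the press; underside 260 mm over the table, 200 mm over the board; open below at front and back. Axes as the press.
- heel_die_center (a point): Heel die, a loose D-shaped steel hoop 72 x 66 mm, 28 mm high, standing on the open part of the board beside the open offcut (at least 110 mm between centres). Point at its centre, 14 mm over the board.

How it is judged (in metres and radians):
At the end, for the whole second after the job is handed in: Both offcuts lie at rest (under 0.03 m/s) inside the scrap bin: centres within 75 mm of the bin's middle along each of its own x and y and less than 85 mm over its underside; the heel die is within 20 mm of where it started (x of offcut_dark_center in the frame of scrap_bin between -0.075 and 0.075 m and y of offcut_dark_center in the frame of scrap_bin between -0.075 and 0.075 m and z of offcut_dark_center in the frame of scrap_bin between 0 and 0.085 m and linear speed of each of offcut_dark, offcut_tan below 0.03 m/s and x of offcut_tan_center in the frame of scrap_bin between -0.075 and 0.075 m and y of offcut_tan_center in the frame of scrap_bin between -0.075 and 0.075 m and z of offcut_tan_center in the frame of scrap_bin between 0 and 0.085 m and distance of heel_die_center from where it was at the start of the episode below 0.02 m); the robot touches nothing.
It fails at once if the heel die is shifted by more than 20 mm (distance of heel_die_center from where it was at the start of the episode above 0.02 m).
It fails at once if the robot's arm or gripper bumps the head or column of the press with more than 15 N (contact force between any of the arm, the fingers and press_head above 15 N).
It also fails if it takes over 64 s, if anything falls off the work surface, if the arm or the gripper's body presses on something with over 40 N, if the wrist force passes 120 N, or if a joint passes its speed limit or range.

## Working session

There is one attempt and no reset: what is moved stays moved. The work goes in short steps, Python scripts to look and compute and a tool call to move; the robot and the scene stay as the last step left them, time stands still between calls to the robot, and variables do not carry over. Pictures are saved under pics/ and viewed, on a budget of 10 in all, crops included, one or two more only if the job needs it, and the job is handed in when it is done.

Besides the shell and the picture viewer there is one more tool, called after "Call:" as name([rows], argument=value, ...), one row to a line, values as JSON. apply_moves: Moves the arm, as the interface text tells. Its arguments: {"type":"object","properties":{"increments":{"type":"array"}},"required":["increments"]}

```bash
mkdir -p pics
cat > h.py <<'E'
from plant import *
import numpy as np, cv2
def cam(n):
    f=grab_frame(n); p=np.array(f["pixels"],np.uint8)
    F=240/np.tan(np.radians(f["fovy"])/2); K=np.array([[F,0,f["cx"]],[0,F,f["cy"]],[0,0,1]])
    R=cv2.Rodrigues(np.array(f["rvec"],float))[0]; t=np.array(f["tvec"],float)
    return p,K,R,t
def ray(c,uv,z):
    p,K,R,t=c; o=-R.T@t; d=(R.T@np.linalg.inv(K)@np.c_[np.array(uv,float).reshape(-1,2),np.ones(np.array(uv).size//2)].T).T
    return o+d*((z-o[2])/d[:,2])[:,None]
def proj(c,X):
    p,K,R,t=c; x=(K@(R@np.array(X,float).reshape(-1,3).T+t[:,None])).T; return x[:,:2]/x[:,2:]
def save(c,n): cv2.imwrite("pics/"+n,c[0][:,:,::-1])
E
python3 - <<'E'
from h import *
s=state();print(s)
for n in("side","top"):
    c=cam(n);save(c,n+"0.png");print(n,c[1],-c[2].T@c[3],c[2][2])
E
```

```text
{'t': 0.0, 'joint_positions': array([-1.20188661,  0.46946581, -0.04864559,  1.5337262 ,  0.02410483,
        1.1410099 , -0.0822599 ]), 'qd': array([ 2.93761771e-04,  7.06776600e-04, -1.82998481e-03, -9.64697841e-04,
       -1.08627704e-03, -7.91434372e-05, -1.47665335e-03]), 'joint_torque': array([-2.49413079e-04, -5.10302281e+01, -4.68525267e-02, -2.37712687e+01,
        1.06752416e-02,  7.57779664e-03,  1.86245916e-05]), 'ee_pos': array([261.22456686, 621.74668865, 230.23150359]), 'ee_rot': array([ 0.31041241,  1.54853291, -0.31356158]), 'ft_force': array([ 0.37585814, -0.03886079,  0.09064161]), 'wrist_torque': array([-0.00435695,  0.03250204,  0.00300029]), 'opening': 85.39128792424314}
side [[465.8158537    0.         326.06967319]
 [  0.         465.8158537  240.12758089]
 [  0.           0.           1.        ]] [ 385.32261136 -712.58188773  718.73076613] [ 0.19764511  0.77507096 -0.60016783]
top [[613.90478076   0.         319.15059226]
 [  0.         613.90478076 241.04639636]
 [  0.           0.           1.        ]] [ 353.3688636    -7.83100003 1452.05238828] [ 0.15757282  0.00833149 -0.98747222]
```

View pics/side0.png

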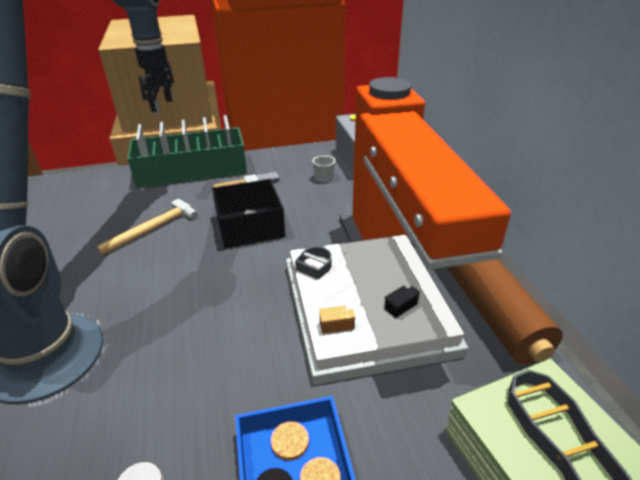

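View pics/top0.png

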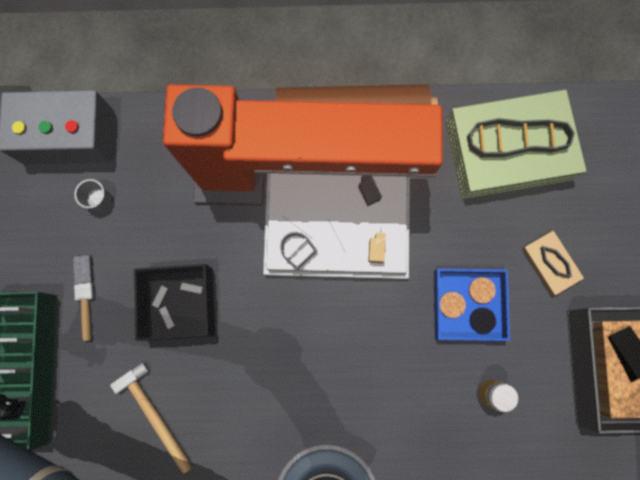

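The side and top views agree. The dark offcut is under the head at top (370,190), the tan one is in the open at (377,248), and the die is at (298,250). The bin is on the left at (175,303) and the tray on the right.

```bash
cat > m.py <<'E'
from h import *
T=cam("top");S=cam("side")
def comp(m,box,k=1):
    q=np.zeros(m.shape,np.uint8);x0,y0,x1,y1=box;q[y0:y1,x0:x1]=m[y0:y1,x0:x1]
    n,l,st,ce=cv2.connectedComponentsWithStats(q)
    i=1+np.argmax(st[1:,4]);return (l==i).astype(np.uint8)
def rep(name,c,m,z):
    cn=max(cv2.findContours(m,0,2)[0],key=cv2.contourArea);W=ray(c,cn.reshape(-1,2),z)[:,:2].astype(np.float32)
    r=cv2.minAreaRect(W);mo=cv2.moments(W.reshape(-1,1,2));print(name,m.sum(),"rect",np.round(r[0]),np.round(r[1]),round(r[2],1),"cent",np.round([mo['m10']/mo['m00'],mo['m01']/mo['m00']],1),"box",np.round(cv2.boxPoints(r)).tolist())
for nm,c,bt,bd in(("top",T,(355,225,400,270),(350,172,390,210)),("side",S,(310,295,365,340),(375,280,430,325))):
    p=c[0].astype(int);h=cv2.cvtColor(c[0],cv2.COLOR_RGB2HSV);v=h[...,2].astype(int);s=h[...,1].astype(int)
    tan=(s>60)&(h[...,0]<30)
    mt=comp(tan,bt);rep(nm+" tan all",c,mt,96)
    vv=v[mt>0];thr=cv2.threshold(vv.astype(np.uint8),0,255,16)[0] if 0 else cv2.threshold(vv.astype(np.uint8),0,255,cv2.THRESH_OTSU)[0]
    rep(nm+" tan top",c,comp(tan&(v>thr),bt),96);print(thr)
    md=comp(v<80,bd);rep(nm+" dark all",c,md,96);vv=v[md>0];print("dark v",np.percentile(vv,[5,25,50,75,95]))
h=cv2.cvtColor(T[0],cv2.COLOR_RGB2HSV)
rep("bin",T,comp(h[...,2]<40,(120,250,230,355)),90)
rep("tray",T,comp((h[...,0]>100)&(h[...,0]<130)&(h[...,1]>120),(425,255,520,355)),50)
rep("die",T,comp(h[...,2]<110,(272,226,322,272)),88)
rep("boardopen",T,comp((h[...,2]>190)&(h[...,1]<40),(255,215,420,285)),60)
rep("boardshade",T,comp((h[...,2]>120)&(h[...,1]<40),(255,165,420,285)),60)
rep("head",T,comp((h[...,0]<15)&(h[...,1]>150)&(h[...,2]>180),(238,95,450,172)),350)
a=cv2.resize(T[0][160:285,255:415],(800,600) and (640,500),interpolation=2);b=cv2.resize(S[0][235:385,280:480],(640,480),interpolation=2)
b=cv2.resize(S[0][235:385,280:480],(400,300),interpolation=2);a=cv2.resize(T[0][165:285,260:410],(400,320),interpolation=2)
o=np.zeros((320,800,3),np.uint8);o[:,:400]=a;o[:300,400:]=b;cv2.imwrite("pics/crop1.png",o[:,:,::-1])
print(proj(S,[[600,-100,96]]))
E
python3 m.py
```

```text
top tan all 403 rect [ 554. -124.] [33. 64.] 88.0 cent [ 551.7 -125. ] box [[521.0, -140.0], [585.0, -142.0], [586.0, -109.0], [523.0, -106.0]]
top tan top 361 rect [ 555. -125.] [31. 61.] 88.0 cent [ 553.7 -126.1] box [[524.0, -140.0], [585.0, -142.0], [586.0, -111.0], [525.0, -109.0]]
193.0
top dark all 404 rect [ 687. -109.] [68. 35.] 23.0 cent [ 684.9 -111.1] box [[649.0, -106.0], [663.0, -139.0], [726.0, -112.0], [712.0, -80.0]]
dark v [62. 66. 68. 70. 75.]
side tan all 800 rect [ 550. -143.] [61. 65.] 84.4 cent [ 548.5 -143.3] box [[515.0, -170.0], [579.0, -177.0], [585.0, -116.0], [521.0, -109.0]]
side tan top 417 rect [ 552. -129.] [33. 64.] 85.1 cent [ 550.6 -130.1] box [[519.0, -143.0], [582.0, -149.0], [585.0, -115.0], [522.0, -110.0]]
164.0
side dark all 729 rect [ 682. -128.] [86. 51.] 24.6 cent [ 680.4 -129.9] box [[632.0, -123.0], [653.0, -170.0], [732.0, -134.0], [710.0, -87.0]]
dark v [ 9.  17.  46.  52.  65.6]
bin 1601 rect [441. 339.] [154. 148.] 1.6 cent [463.7 368.6] box [[362.0, 410.0], [366.0, 262.0], [520.0, 267.0], [516.0, 415.0]]
tray 3547 rect [ 425. -339.] [167. 163.] 87.8 cent [ 425.2 -340. ] box [[341.0, -420.0], [503.0, -426.0], [510.0, -259.0], [347.0, -253.0]]
die 63 rect [578.  69.] [20. 56.] 31.0 cent [582.3  67.3] box [[555.0, 87.0], [583.0, 40.0], [600.0, 50.0], [572.0, 98.0]]
boardopen 5363 rect [559. -35.] [329. 125.] 87.3 cent [564.8 -50.9] box [[489.0, -196.0], [614.0, -202.0], [629.0, 127.0], [504.0, 133.0]]
boardshade 13272 rect [612. -37.] [334. 239.] 87.4 cent [608.  -34.3] box [[485.0, -198.0], [724.0, -209.0], [740.0, 125.0], [501.0, 136.0]]
head 11967 rect [736. -39.] [382. 115.] 87.3 cent [736.5 -39.6] box [[670.0, -227.0], [785.0, -232.0], [803.0, 150.0], [688.0, 155.0]]
[[356.17998434 297.39231341]]
```

View pics/crop1.png

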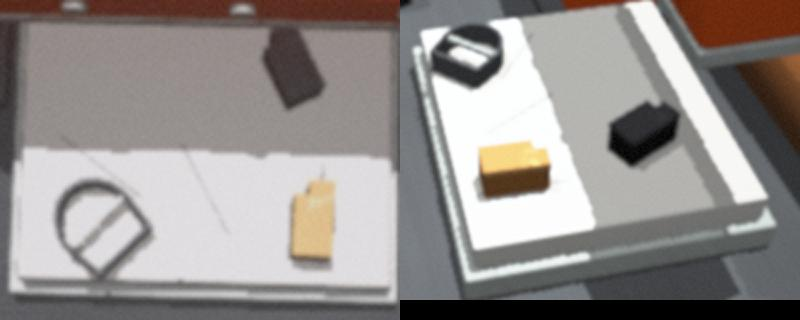

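The crop shows both blocks with the notch on the far (+x) and left (+y) side. The dark one is yawed about +23° and the tan one about -3°. Next I refine the bin and the dark top, and plan the moves.

```bash
cat > plan.py <<'E'
from h import *
from scipy.spatial.transform import Rotation as Ro
def to(g,yaw,tilt,s=None):
    """grasp point g, approach in vertical plane of heading yaw, tilted from down; jaws along yaw+-90"""
    s=s or state();y,t=np.radians(yaw),np.radians(tilt)
    x=np.array([np.cos(y)*np.sin(t),np.sin(y)*np.sin(t),-np.cos(t)])
    Rs=Ro.from_rotvec(s["ee_rot"]);best=None
    for k in(1,-1):
        yy=k*np.array([-np.sin(y),np.cos(y),0]);R=Ro.from_matrix(np.c_[x,yy,np.cross(x,yy)])
        r=np.degrees((R*Rs.inv()).as_rotvec())
        if best is None or np.linalg.norm(r)<np.linalg.norm(best):best=r
    print("t",np.round(np.array(g)+19*x-s["ee_pos"],0),"r",np.round(best,1))
E
cat > m2.py <<'E'
from m import *
from plan import *
h=cv2.cvtColor(S[0],cv2.COLOR_RGB2HSV);rep("side dark top",S,comp(h[...,2]>32,(0,0,1,1)) if 0 else comp((h[...,2]>32)&(h[...,2]<90),(375,280,430,325)),96)
h=cv2.cvtColor(T[0],cv2.COLOR_RGB2HSV)
m=comp(cv2.morphologyEx((h[...,2]<52).astype(np.uint8),3,np.ones((9,9))),(120,250,222,355));rep("bin",T,m,90)
c=ray(T,[[135,268],[208,264],[216,342],[138,346]],90);print(np.round(c),c.mean(0))
m=comp((h[...,2]<150),(272,226,325,276));rep("die",T,m,88)
s=state();print(Ro.from_rotvec(s["ee_rot"]).as_matrix().round(2))
to([543,-126,170],-3,0)
E
python3 m2.py | tail -n 10
```

```text
bin 5766 rect [432. 325.] [176. 180.] 2.3 cent [433.1 324. ] box [[341.0, 411.0], [348.0, 231.0], [523.0, 238.0], [516.0, 418.0]]
[[518. 417.  90.]
 [524. 253.  90.]
 [351. 234.  90.]
 [346. 405.  90.]] [434.58531349 327.45885218  90.        ]
die 545 rect [544.  51.] [116.  97.] 88.9 cent [545.4  53.2] box [[494.0, -6.0], [592.0, -8.0], [594.0, 109.0], [496.0, 110.0]]
[[-0.    0.39  0.92]
 [-0.    0.92 -0.39]
 [-1.   -0.    0.  ]]
t [ 282. -748.  -80.] r [ 0.  -0.  19.8]
```

Call:
apply_moves([
  {"grip":0,"tx":14,"ty":-37,"tz":10},
  {"grip":0,"tx":28,"ty":-74,"tz":10,"rz":2},
  {"grip":0,"tx":42,"ty":-111,"tz":10,"rz":4},
  {"grip":0,"tx":56,"ty":-148,"tz":10,"rz":6},
  {"grip":0,"tx":70,"ty":-185,"tz":10,"rz":8},
  {"grip":0,"tx":84,"ty":-222,"tz":10,"rz":10},
  {"grip":0,"tx":98,"ty":-259,"tz":10,"rz":12},
  {"grip":0,"tx":112,"ty":-296,"tz":10,"rz":14},
  {"grip":0,"tx":126,"ty":-333,"tz":10,"rz":16},
  {"grip":0,"tx":140,"ty":-370,"tz":10,"rz":19.8},
])

```text
$.increments[0]: bad value
```

```bash
python3 m2.py | grep -E "dark top|^t "
```

```text
side dark top 476 rect [ 682. -129.] [87. 53.] 23.6 cent [ 680.4 -129.9] box [[631.0, -122.0], [653.0, -170.0], [732.0, -135.0], [711.0, -87.0]]
t [ 282. -748.  -80.] r [ 0.  -0.  19.8]
```

Call:
apply_moves([
  {"grip":0,"tx":14,"ty":-37,"tz":10,"rx":0,"ry":0,"rz":0},
  {"grip":0,"tx":28,"ty":-74,"tz":10,"rx":0,"ry":0,"rz":2},
  {"grip":0,"tx":42,"ty":-111,"tz":10,"rx":0,"ry":0,"rz":4},
  {"grip":0,"tx":56,"ty":-148,"tz":10,"rx":0,"ry":0,"rz":6},
  {"grip":0,"tx":70,"ty":-185,"tz":10,"rx":0,"ry":0,"rz":8},
  {"grip":0,"tx":84,"ty":-222,"tz":10,"rx":0,"ry":0,"rz":10},
  {"grip":0,"tx":98,"ty":-259,"tz":10,"rx":0,"ry":0,"rz":12},
  {"grip":0,"tx":112,"ty":-296,"tz":10,"rx":0,"ry":0,"rz":14},
  {"grip":0,"tx":126,"ty":-333,"tz":10,"rx":0,"ry":0,"rz":17},
  {"grip":0,"tx":140,"ty":-370,"tz":10,"rx":0,"ry":0,"rz":19.8},
])

```text
t: 1.23
ee_pos: [401.8, 250.4, 241.5]
ee_rot: [0.039, 1.57, -0.039]
ft_force: [0.7, 0.2, 1.5]
opening: 85.4
```

Run:
```python
from m import *
from plan import *
v=cv2.cvtColor(S[0],cv2.COLOR_RGB2HSV)[...,2]
print(v[284:318:2,382:424:2])
to([543,-126,170],-3,0)
```

```text
top tan all 403 rect [ 553. -124.] [33. 66.] 88.0 cent [ 551.7 -125.1] box [[520.0, -140.0], [585.0, -142.0], [586.0, -109.0], [521.0, -106.0]]
top tan top 365 rect [ 555. -125.] [31. 61.] 88.0 cent [ 553.8 -126. ] box [[524.0, -140.0], [585.0, -142.0], [586.0, -111.0], [525.0, -109.0]]
192.0
top dark all 400 rect [ 687. -109.] [67. 35.] 24.2 cent [ 684.6 -111.3] box [[650.0, -107.0], [664.0, -139.0], [725.0, -111.0], [711.0, -79.0]]
dark v [61.95 66.   68.   70.   75.  ]
side tan all 800 rect [ 550. -143.] [62. 64.] 83.0 cent [ 548.4 -143.4] box [[515.0, -170.0], [578.0, -178.0], [585.0, -116.0], [522.0, -109.0]]
side tan top 416 rect [ 552. -129.] [33. 63.] 85.1 cent [ 550.6 -130. ] box [[519.0, -143.0], [582.0, -149.0], [585.0, -115.0], [522.0, -110.0]]
164.0
side dark all 728 rect [ 682. -128.] [86. 51.] 24.6 cent [ 680.4 -129.9] box [[632.0, -123.0], [653.0, -170.0], [732.0, -134.0], [710.0, -87.0]]
dark v [ 9. 17. 46. 52. 64.]
bin 798 rect [442. 271.] [158.  64.] 3.2 cent [429.2 259.7] box [[361.0, 298.0], [365.0, 235.0], [522.0, 244.0], [519.0, 307.0]]
tray 3549 rect [ 425. -3
[... 1535 characters left out ...]
 19  14  12  14  11  26
  101 134 134]
 [175 109  17  17  21  29  42  46  48  40  30  17  15   8   7   6  16  61
  118 134 134]
 [173  93  17   5  18  21  34  38  32  23  13  15  11  11  12  26  80 114
  134 139 137]
 [173  89  13  18  14  18  18  17  15  16  10  11  14  17  58 100 126 139
  147 163 151]
 [176 130  68  18  10   9  15  14   3   7   6  13  45  83 117 133 140 163
  176 181 164]
 [180 177 151  80  28  18  11  16   9  11  28  64 109 131 139 148 164 178
  178 182 177]
 [180 183 179 157  98  40  12  11  14  43  87 124 136 144 162 177 181 178
  181 179 181]
 [182 181 181 180 170 119  48  26  61 109 131 141 158 171 178 180 180 181
  180 179 181]]
t [ 139. -371.  -91.] r [0.1 0.1 0.6]
```

Call:
apply_moves([
  {"grip":0,"tx":14,"ty":-37,"tz":0,"rx":0,"ry":0,"rz":0},
  {"grip":0,"tx":28,"ty":-74,"tz":0,"rx":0,"ry":0,"rz":0},
  {"grip":0,"tx":42,"ty":-111,"tz":0,"rx":0,"ry":0,"rz":0},
  {"grip":0,"tx":56,"ty":-148,"tz":0,"rx":0,"ry":0,"rz":0},
  {"grip":0,"tx":70,"ty":-185,"tz":0,"rx":0,"ry":0,"rz":0},
  {"grip":0,"tx":84,"ty":-222,"tz":-10,"rx":0,"ry":0,"rz":0},
  {"grip":0,"tx":98,"ty":-259,"tz":-20,"rx":0,"ry":0,"rz":0},
  {"grip":0,"tx":112,"ty":-296,"tz":-40,"rx":0,"ry":0,"rz":0.6},
  {"grip":0,"tx":126,"ty":-333,"tz":-60,"rx":0,"ry":0,"rz":0.6},
  {"grip":0,"tx":140,"ty":-371,"tz":-80,"rx":0,"ry":0,"rz":0.6},
])

```text
t: 2.17
ee_pos: [542.2, -119.2, 164.9]
ee_rot: [0.039, 1.568, -0.043]
ft_force: [0.8, 1.2, 0.6]
opening: 85.3
```

```bash
cat > m3.py <<'E'
from m import *
v=cv2.cvtColor(S[0],cv2.COLOR_RGB2HSV)[...,2];rep("SDTOP",S,comp((v>33)&(v<100),(380,284,420,309)),96)
m=comp((v>33)&(v<100),(380,284,420,309)); m=cv2.morphologyEx(m,2,np.ones((3,3)));rep("SDTOPo",S,comp(m,(380,284,420,309)),96)
from plan import *
to([543,-126,80],-3,0)
E
python3 m3.py | grep -E "SDT|^t "
```

```text
Traceback (most recent call last):
  File "m3.py", line 1, in <module>
    from m import *
  File "m.py", line 13, in <module>
    mt=comp(tan,bt);rep(nm+" tan all",c,mt,96)
  File "m.py", line 6, in comp
    i=1+np.argmax(st[1:,4]);return (l==i).astype(np.uint8)
        ~~~~~~~~~^^^^^^^^^^
ValueError: attempt to get argmax of an empty sequence
```

Call:
apply_moves([
  {"grip":0,"tx":1,"ty":-7,"tz":0,"rx":0,"ry":0,"rz":0},
  {"grip":0,"tx":1,"ty":-7,"tz":-30,"rx":0,"ry":0,"rz":0},
  {"grip":0,"tx":1,"ty":-7,"tz":-60,"rx":0,"ry":0,"rz":0},
  {"grip":0,"tx":1,"ty":-7,"tz":-85,"rx":0,"ry":0,"rz":0},
  {"grip":0,"tx":1,"ty":-7,"tz":-97,"rx":0,"ry":0,"rz":0},
  {"grip":0.8,"tx":1,"ty":-7,"tz":-97,"rx":0,"ry":0,"rz":0},
  {"grip":0.8,"tx":1,"ty":-7,"tz":-97,"rx":0,"ry":0,"rz":0},
  {"grip":0.8,"tx":1,"ty":-7,"tz":-97,"rx":0,"ry":0,"rz":0},
  {"grip":0.8,"tx":1,"ty":-7,"tz":-97,"rx":0,"ry":0,"rz":0},
  {"grip":0.8,"tx":1,"ty":-7,"tz":-97,"rx":0,"ry":0,"rz":0},
])

```text
t: 3.1
ee_pos: [543.1, -131.6, 67.8]
ee_rot: [0.044, 1.569, -0.054]
ft_force: [0.2, -0.5, 1.6]
opening: 32.9
```

```bash
cat > m3.py <<'E'
import h
f=h.cam
def cam(n):
    c=f(n); return (cv2.imread("pics/%s0.png"%n)[:,:,::-1].copy(),)+c[1:]
import cv2
h.cam=cam
from m import *
v=cv2.cvtColor(S[0],cv2.COLOR_RGB2HSV)[...,2]
m=comp((v>33)&(v<100),(380,284,420,309));rep("SDTOP",S,m,96)
m=cv2.morphologyEx(m,2,np.ones((3,3)));rep("SDTOPo",S,comp(m,(380,284,420,309)),96)
E
python3 m3.py | grep -E "SDT|^t "
```

```text
SDTOP 446 rect [ 684. -121.] [60. 72.] 75.0 cent [ 687.4 -117.6] box [[641.0, -140.0], [711.0, -159.0], [727.0, -101.0], [657.0, -82.0]]
SDTOPo 396 rect [ 688. -116.] [69. 35.] 21.6 cent [ 687.  -116.6] box [[649.0, -112.0], [662.0, -145.0], [726.0, -120.0], [713.0, -87.0]]
```

Call:
apply_moves([
  {"grip":0.8,"tx":0,"ty":0,"tz":30,"rx":0,"ry":0,"rz":0},
  {"grip":0.8,"tx":0,"ty":0,"tz":60,"rx":0,"ry":0,"rz":0},
  {"grip":0.8,"tx":0,"ty":0,"tz":90,"rx":0,"ry":0,"rz":0},
  {"grip":0.8,"tx":0,"ty":0,"tz":120,"rx":0,"ry":0,"rz":0},
  {"grip":0.8,"tx":-6,"ty":36,"tz":140,"rx":0,"ry":0,"rz":0},
  {"grip":0.8,"tx":-12,"ty":72,"tz":140,"rx":0,"ry":0,"rz":0},
  {"grip":0.8,"tx":-18,"ty":108,"tz":140,"rx":0,"ry":0,"rz":0},
  {"grip":0.8,"tx":-24,"ty":144,"tz":140,"rx":0,"ry":0,"rz":0},
  {"grip":0.8,"tx":-30,"ty":180,"tz":140,"rx":0,"ry":0,"rz":0},
  {"grip":0.8,"tx":-36,"ty":216,"tz":140,"rx":0,"ry":0,"rz":0},
])

```text
t: 4.03
ee_pos: [506.5, 85.8, 208.6]
ee_rot: [0.045, 1.568, -0.054]
ft_force: [0.2, 0.5, -1.3]
opening: 33.4
```

Call:
apply_moves([
  {"grip":0.8,"tx":-6,"ty":36,"tz":0,"rx":0,"ry":0,"rz":0},
  {"grip":0.8,"tx":-12,"ty":72,"tz":0,"rx":0,"ry":0,"rz":0},
  {"grip":0.8,"tx":-18,"ty":108,"tz":0,"rx":0,"ry":0,"rz":0},
  {"grip":0.8,"tx":-24,"ty":144,"tz":0,"rx":0,"ry":0,"rz":0},
  {"grip":0.8,"tx":-30,"ty":180,"tz":0,"rx":0,"ry":0,"rz":0},
  {"grip":0.8,"tx":-36,"ty":216,"tz":0,"rx":0,"ry":0,"rz":0},
  {"grip":0.8,"tx":-42,"ty":246,"tz":0,"rx":0,"ry":0,"rz":0},
  {"grip":0.8,"tx":-42,"ty":246,"tz":0,"rx":0,"ry":0,"rz":0},
  {"grip":0.8,"tx":-42,"ty":246,"tz":0,"rx":0,"ry":0,"rz":0},
  {"grip":0.8,"tx":-42,"ty":246,"tz":0,"rx":0,"ry":0,"rz":0},
])

```text
t: 4.87
ee_pos: [464.7, 330.9, 208.8]
ee_rot: [0.044, 1.567, -0.055]
ft_force: [1.0, -1.2, -0.7]
opening: 33.0
```

Run:
```python
from h import *
from plan import *
s=state();print(s["ee_pos"])
c=cam("side");print(proj(c,[s["ee_pos"]]));a=cam("top");print(proj(a,[s["ee_pos"]]))
o=np.zeros((480,800,3),np.uint8);o[:,:400]=c[0][:,130:530];o[:,400:]=a[0][:,80:480];cv2.imwrite("pics/b1.png",o[:,:,::-1])
```

```text
[464.71566392 330.86440806 208.75473471]
[[250.79285314 153.95810905]]
[[158.54036164 286.54547773]]
```

View pics/b1.png

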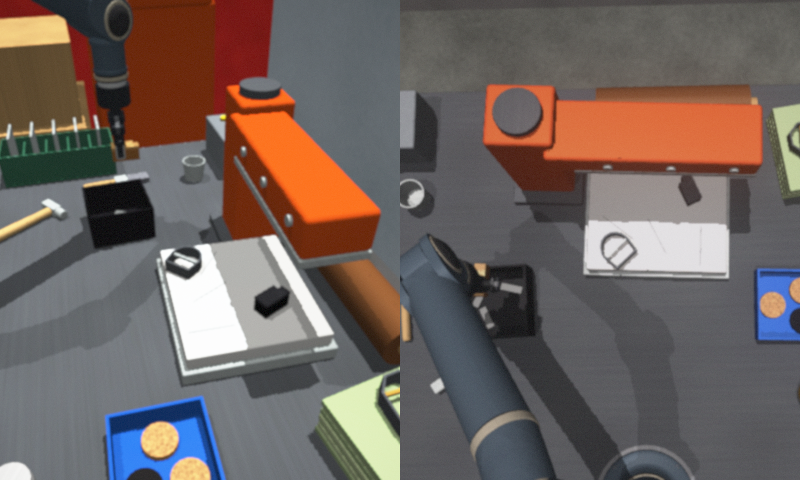

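Call:
apply_moves([
  {"grip":0.8,"tx":0,"ty":0,"tz":-35,"rx":0,"ry":0,"rz":0},
  {"grip":0.8,"tx":0,"ty":0,"tz":-70,"rx":0,"ry":0,"rz":0},
  {"grip":0.8,"tx":0,"ty":0,"tz":-105,"rx":0,"ry":0,"rz":0},
  {"grip":0.8,"tx":0,"ty":0,"tz":-140,"rx":0,"ry":0,"rz":0},
  {"grip":0.8,"tx":0,"ty":0,"tz":-160,"rx":0,"ry":0,"rz":0},
  {"grip":0.8,"tx":0,"ty":0,"tz":-160,"rx":0,"ry":0,"rz":0},
  {"grip":0.3,"tx":0,"ty":0,"tz":-160,"rx":0,"ry":0,"rz":0},
  {"grip":0.3,"tx":0,"ty":0,"tz":-160,"rx":0,"ry":0,"rz":0},
  {"grip":0.3,"tx":0,"ty":0,"tz":-160,"rx":0,"ry":0,"rz":0},
  {"grip":0.3,"tx":0,"ty":0,"tz":-160,"rx":0,"ry":0,"rz":0},
])

```text
t: 5.8
ee_pos: [466.5, 330.6, 50.9]
ee_rot: [0.049, 1.564, -0.054]
ft_force: [0.3, -0.6, -0.1]
opening: 59.7
```

Call:
apply_moves([
  {"grip":0.3,"tx":0,"ty":0,"tz":40,"rx":0,"ry":0,"rz":0},
  {"grip":0.3,"tx":0,"ty":0,"tz":80,"rx":0,"ry":0,"rz":0},
  {"grip":0.1,"tx":0,"ty":0,"tz":120,"rx":0,"ry":0,"rz":0},
  {"grip":0,"tx":0,"ty":0,"tz":150,"rx":0,"ry":0,"rz":0},
  {"grip":0,"tx":2,"ty":-36,"tz":160,"rx":0,"ry":0,"rz":0},
  {"grip":0,"tx":4,"ty":-72,"tz":160,"rx":0,"ry":0,"rz":0},
  {"grip":0,"tx":6,"ty":-108,"tz":160,"rx":0,"ry":0,"rz":0},
  {"grip":0,"tx":8,"ty":-144,"tz":160,"rx":0,"ry":0,"rz":0},
  {"grip":0,"tx":10,"ty":-180,"tz":160,"rx":0,"ry":0,"rz":0},
  {"grip":0,"tx":12,"ty":-216,"tz":160,"rx":0,"ry":0,"rz":0},
])

```text
t: 6.63
ee_pos: [478.6, 113.1, 212.4]
ee_rot: [0.05, 1.562, -0.053]
ft_force: [-0.4, 0.0, 0.1]
opening: 85.5
```

Run:
```python
from plan import *
x=np.array([np.cos(np.radians(22.5))*np.sin(np.radians(40)),np.sin(np.radians(22.5))*np.sin(np.radians(40)),-np.cos(np.radians(40))])
g=np.array([690-9,-114-4,86])
for b in(130,60,0): print(b,np.round(g-b*x)); to(g-b*x,22.5,40)
```

```text
130 [ 604. -150.  186.]
t [ 136. -258.  -41.] r [  6.6 -39.3  25.2]
60 [ 645. -133.  132.]
t [ 178. -241.  -95.] r [  6.6 -39.3  25.2]
0 [ 681. -118.   86.]
t [ 214. -226. -141.] r [  6.6 -39.3  25.2]
```

Call:
apply_moves([
  {"grip":0,"tx":10,"ty":-30,"tz":0,"rx":0.7,"ry":-4,"rz":2.5},
  {"grip":0,"tx":25,"ty":-60,"tz":0,"rx":1.3,"ry":-8,"rz":5},
  {"grip":0,"tx":40,"ty":-90,"tz":0,"rx":2,"ry":-12,"rz":7.6},
  {"grip":0,"tx":55,"ty":-120,"tz":0,"rx":2.6,"ry":-16,"rz":10},
  {"grip":0,"tx":70,"ty":-150,"tz":-5,"rx":3.3,"ry":-20,"rz":12.6},
  {"grip":0,"tx":85,"ty":-180,"tz":-12,"rx":4,"ry":-24,"rz":15},
  {"grip":0,"tx":100,"ty":-210,"tz":-20,"rx":4.6,"ry":-28,"rz":17.6},
  {"grip":0,"tx":115,"ty":-235,"tz":-30,"rx":5.3,"ry":-32,"rz":20},
  {"grip":0,"tx":136,"ty":-258,"tz":-41,"rx":6,"ry":-36,"rz":22.7},
  {"grip":0,"tx":136,"ty":-258,"tz":-41,"rx":6.6,"ry":-39.3,"rz":25.2},
])

```text
t: 7.47
ee_pos: [581.4, -92.1, 180.0]
ee_rot: [-0.127, 1.058, 0.279]
ft_force: [0.4, 0.7, -1.0]
opening: 84.9
```

Run:
```python
from plan import *
s=state();print(s["joint_positions"].round(2))
x=np.array([np.cos(np.radians(22.5))*np.sin(np.radians(40)),np.sin(np.radians(22.5))*np.sin(np.radians(40)),-np.cos(np.radians(40))])
g=np.array([690-9,-114-4,86])
for b in(130,60,0):to(g-b*x,22.5,40)
c=cam("side");a=cam("top");print(proj(c,[s["ee_pos"]]),proj(a,[s["ee_pos"]]))
o=np.zeros((480,800,3),np.uint8);o[:,:400]=c[0][:,200:600];o[:,400:]=a[0][:,100:500];cv2.imwrite("pics/b2.png",o[:,:,::-1])
```

```text
[ 0.39  0.25 -0.2   2.11 -0.56  0.41  2.54]
t [ 34. -53.  -9.] r [  2.  -10.8   5.7]
t [ 75. -36. -63.] r [  2.  -10.8   5.7]
t [ 111.  -21. -109.] r [  2.  -10.8   5.7]
[[346.50239286 262.60483757]] [[364.07711357 228.41024281]]
```

View pics/b2.png

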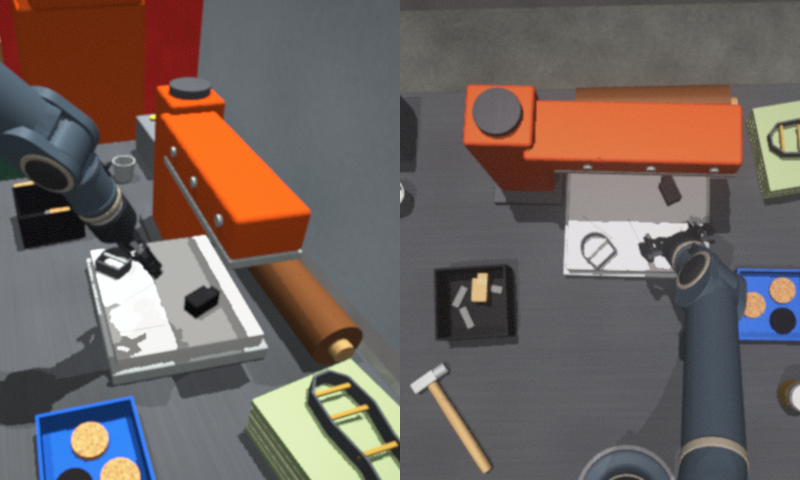

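Top frame shows the tan offcut in the bin at about (180,288). J7 is at 2.54, near its 2.66 limit, so I'll take the equivalent half-turned grasp.

Run:
```python
from plan import *
x=Ro.from_rotvec(state()["ee_rot"]).as_matrix()[:,0];print((x*10).round(2))
```

```text
[ 4.57  1.63 -8.74]
```

Call:
apply_moves([
  {"grip":0,"tx":0,"ty":0,"tz":0,"rx":3.2,"ry":1.1,"rz":-6.1},
  {"grip":0,"tx":0,"ty":0,"tz":0,"rx":6.4,"ry":2.3,"rz":-12.2},
  {"grip":0,"tx":0,"ty":0,"tz":0,"rx":9.6,"ry":3.4,"rz":-18.4},
  {"grip":0,"tx":0,"ty":0,"tz":0,"rx":12.8,"ry":4.6,"rz":-24.5},
  {"grip":0,"tx":0,"ty":0,"tz":0,"rx":16,"ry":5.7,"rz":-30.6},
  {"grip":0,"tx":0,"ty":0,"tz":0,"rx":19.2,"ry":6.8,"rz":-36.7},
  {"grip":0,"tx":0,"ty":0,"tz":0,"rx":22.4,"ry":8,"rz":-42.8},
  {"grip":0,"tx":0,"ty":0,"tz":0,"rx":25.6,"ry":9.1,"rz":-48.9},
  {"grip":0,"tx":0,"ty":0,"tz":0,"rx":28.8,"ry":10.3,"rz":-55},
  {"grip":0,"tx":0,"ty":0,"tz":0,"rx":32,"ry":11.4,"rz":-61.2},
])

```text
t: 8.4
ee_pos: [580.6, -94.8, 180.3]
ee_rot: [0.977, 1.071, -0.405]
ft_force: [-0.4, 0.6, -0.6]
opening: 85.2
```

Run:
```python
from plan import *
s=state();print(s["joint_positions"].round(2));x=Ro.from_rotvec(s["ee_rot"]).as_matrix()[:,0];print((x*10).round(2))
```

```text
[ 0.15  0.24  0.09  2.12 -0.71  0.45  1.45]
[ 4.59  1.63 -8.73]
```

Call:
apply_moves([
  {"grip":0,"tx":0,"ty":0,"tz":0,"rx":3.2,"ry":1.1,"rz":-6.1},
  {"grip":0,"tx":0,"ty":0,"tz":0,"rx":6.4,"ry":2.3,"rz":-12.2},
  {"grip":0,"tx":0,"ty":0,"tz":0,"rx":9.6,"ry":3.4,"rz":-18.4},
  {"grip":0,"tx":0,"ty":0,"tz":0,"rx":12.8,"ry":4.6,"rz":-24.5},
  {"grip":0,"tx":0,"ty":0,"tz":0,"rx":16,"ry":5.7,"rz":-30.6},
  {"grip":0,"tx":0,"ty":0,"tz":0,"rx":19.2,"ry":6.8,"rz":-36.7},
  {"grip":0,"tx":0,"ty":0,"tz":0,"rx":22.4,"ry":8,"rz":-42.8},
  {"grip":0,"tx":0,"ty":0,"tz":0,"rx":25.6,"ry":9.1,"rz":-48.9},
  {"grip":0,"tx":0,"ty":0,"tz":0,"rx":28.8,"ry":10.3,"rz":-55},
  {"grip":0,"tx":0,"ty":0,"tz":0,"rx":32,"ry":11.4,"rz":-61.2},
])

```text
t: 9.23
ee_pos: [581.2, -93.1, 182.2]
ee_rot: [2.036, 0.758, -1.118]
ft_force: [-0.2, -0.2, 0.4]
opening: 85.4
```

```bash
cat > q.py <<'E'
from plan import *
s=state();print(s["joint_positions"].round(2))
x=np.array([np.cos(np.radians(22.5))*np.sin(np.radians(40)),np.sin(np.radians(22.5))*np.sin(np.radians(40)),-np.cos(np.radians(40))])
g=np.array([690-9,-114-4,86])
for b in(130,60,0):to(g-b*x,22.5,40)
E
python3 q.py
```

```text
[-0.06  0.24  0.33  2.13 -0.82  0.49  0.32]
t [ 34. -52. -11.] r [ 22.7  -2.5 -26.4]
t [ 75. -35. -65.] r [ 22.7  -2.5 -26.4]
t [ 111.  -20. -111.] r [ 22.7  -2.5 -26.4]
```

Call:
apply_moves([
  {"grip":0,"tx":4,"ty":-10,"tz":0,"rx":3.8,"ry":-0.4,"rz":-4.4},
  {"grip":0,"tx":10,"ty":-20,"tz":0,"rx":7.6,"ry":-0.8,"rz":-8.8},
  {"grip":0,"tx":16,"ty":-30,"tz":0,"rx":11.4,"ry":-1.2,"rz":-13.2},
  {"grip":0,"tx":22,"ty":-40,"tz":-4,"rx":15.2,"ry":-1.6,"rz":-17.6},
  {"grip":0,"tx":28,"ty":-48,"tz":-8,"rx":19,"ry":-2.1,"rz":-22},
  {"grip":0,"tx":34,"ty":-52,"tz":-11,"rx":22.7,"ry":-2.5,"rz":-26.4},
  {"grip":0,"tx":34,"ty":-52,"tz":-11,"rx":22.7,"ry":-2.5,"rz":-26.4},
  {"grip":0,"tx":34,"ty":-52,"tz":-11,"rx":22.7,"ry":-2.5,"rz":-26.4},
])

```text
t: 9.9
ee_pos: [614.8, -147.0, 172.0]
ee_rot: [2.661, 0.524, -1.237]
ft_force: [-0.5, -0.7, -0.6]
opening: 85.5
```

```bash
python3 q.py
python3 - <<'E'
from h import *
c=cam("side");a=cam("top")
o=np.zeros((480,800,3),np.uint8);o[:,:400]=c[0][:,200:600];o[:,400:]=a[0][:,100:500];cv2.imwrite("pics/b3.png",o[:,:,::-1])
E
```

```text
[ 0.75  0.37 -0.44  2.08 -1.03  0.36  0.11]
t [ 0.  2. -1.] r [-0.2  0.1  0.3]
t [ 42.  19. -55.] r [-0.2  0.1  0.3]
t [  77.   34. -101.] r [-0.2  0.1  0.3]
```

View pics/b3.png

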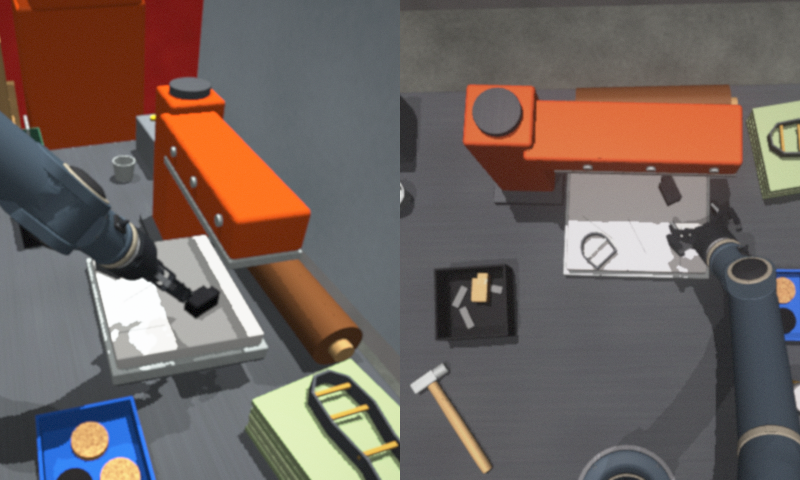

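The tool lines up with the dark block from the front right and is well clear of the head. I'll move in along the approach.

Call:
apply_moves([
  {"grip":0,"tx":8,"ty":4,"tz":-10,"rx":0,"ry":0,"rz":0},
  {"grip":0,"tx":17,"ty":8,"tz":-22,"rx":0,"ry":0,"rz":0},
  {"grip":0,"tx":25,"ty":12,"tz":-33,"rx":0,"ry":0,"rz":0},
  {"grip":0,"tx":34,"ty":16,"tz":-44,"rx":0,"ry":0,"rz":0},
  {"grip":0,"tx":42,"ty":19,"tz":-55,"rx":0,"ry":0,"rz":0},
  {"grip":0,"tx":42,"ty":19,"tz":-55,"rx":0,"ry":0,"rz":0},
])

```text
t: 10.5
ee_pos: [658.8, -125.3, 116.9]
ee_rot: [2.646, 0.538, -1.244]
ft_force: [1.2, 0.1, -0.3]
opening: 85.3
```

```bash
python3 q.py
python3 - <<'E'
from h import *
c=cam("side");a=cam("top")
o=np.zeros((480,800,3),np.uint8);o[:,:400]=cv2.resize(c[0][180:380,300:466],(400,480));o[:,400:]=cv2.resize(a[0][120:312,280:440],(400,480));cv2.imwrite("pics/b4.png",o[:,:,::-1])
E
```

```text
[ 0.74  0.53 -0.54  2.04 -1.04  0.21  0.15]
t [-44. -20.  54.] r [ 0.1 -0.3 -0.5]
t [-2. -3.  0.] r [ 0.1 -0.3 -0.5]
t [ 34.  12. -45.] r [ 0.1 -0.3 -0.5]
```

View pics/b4.png

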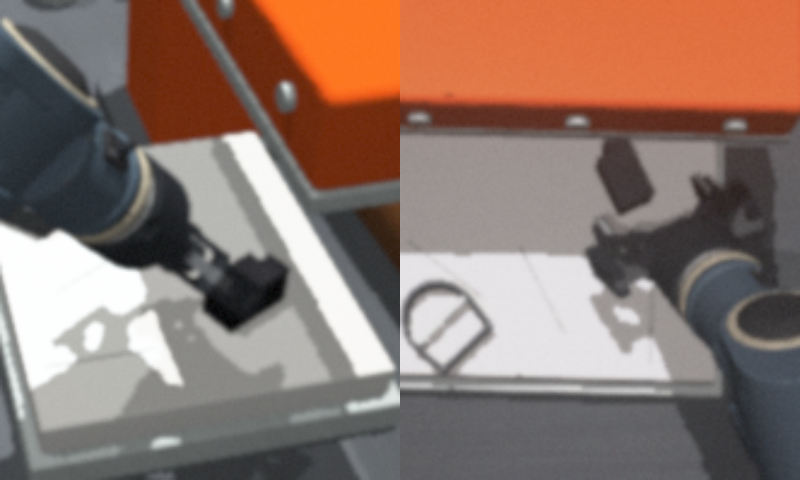

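J5 and J6 are at their limits, so I'll use a shallower tilt of 32° and a heading of 18°. The picture shows the block slightly left of the approach line, so I'll also shift the target about 3–4 mm in +y.

```bash
cat > q.py <<'E'
from plan import *
import sys
yaw,tilt=float(sys.argv[1]),float(sys.argv[2])
s=state();print(s["joint_positions"].round(2))
a,b=np.radians(yaw),np.radians(tilt)
x=np.array([np.cos(a)*np.sin(b),np.sin(a)*np.sin(b),-np.cos(b)])
g=np.array([690-9,-110-4,84])
for d in(60,25,0):to(g-d*x,yaw,tilt)
E
python3 q.py 18 32
```

```text
[ 0.74  0.52 -0.54  2.04 -1.04  0.21  0.15]
t [2. 6. 0.] r [-2.7  7.2 -4.8]
t [ 20.  12. -29.] r [-2.7  7.2 -4.8]
t [ 33.  16. -50.] r [-2.7  7.2 -4.8]
```

Call:
apply_moves([
  {"grip":0,"tx":0,"ty":3,"tz":0,"rx":-1.3,"ry":3.6,"rz":-2.4},
  {"grip":0,"tx":2,"ty":6,"tz":0,"rx":-2.7,"ry":7.2,"rz":-4.8},
  {"grip":0,"tx":2,"ty":6,"tz":0,"rx":-2.7,"ry":7.2,"rz":-4.8},
  {"grip":0,"tx":8,"ty":8,"tz":-10,"rx":-2.7,"ry":7.2,"rz":-4.8},
  {"grip":0,"tx":14,"ty":10,"tz":-20,"rx":-2.7,"ry":7.2,"rz":-4.8},
  {"grip":0,"tx":20,"ty":12,"tz":-29,"rx":-2.7,"ry":7.2,"rz":-4.8},
  {"grip":0,"tx":20,"ty":12,"tz":-29,"rx":-2.7,"ry":7.2,"rz":-4.8},
])

```text
t: 11.18
ee_pos: [677.3, -114.0, 86.3]
ee_rot: [2.59, 0.413, -1.44]
ft_force: [-0.4, -0.0, -1.1]
opening: 85.7
```

```bash
python3 q.py 18 32
python3 - <<'E'
from h import *
c=cam("side");a=cam("top")
o=np.zeros((480,800,3),np.uint8);o[:,:400]=cv2.resize(c[0][180:380,300:466],(400,480));o[:,400:]=cv2.resize(a[0][120:312,280:440],(400,480));cv2.imwrite("pics/b5.png",o[:,:,::-1])
E
```

```text
[ 0.36  0.52 -0.18  1.99 -0.89  0.25 -0.2 ]
t [-17.  -7.  32.] r [-0.1 -0.2 -0. ]
t [ 1. -1.  3.] r [-0.1 -0.2 -0. ]
t [ 13.   3. -18.] r [-0.1 -0.2 -0. ]
```

View pics/b5.png

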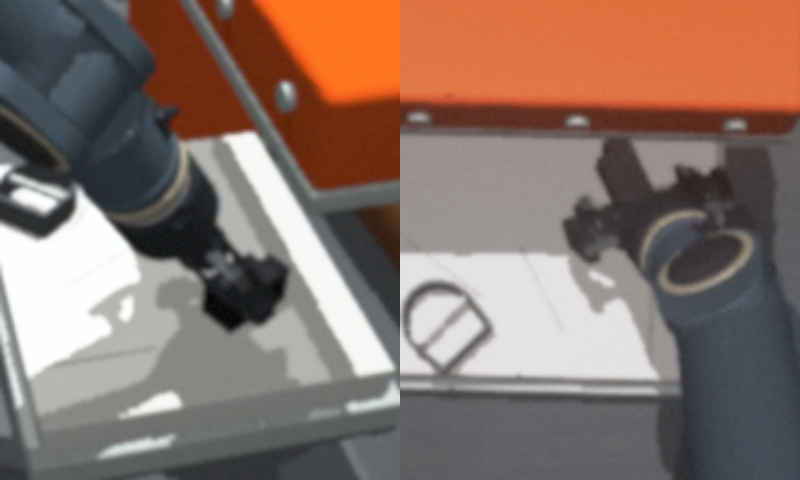

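The block is between the open fingers and slightly left of middle. I'll go the last 18 mm with a few mm extra +y, then close.

Call:
apply_moves([
  {"grip":0,"tx":4,"ty":4,"tz":-6,"rx":0,"ry":0,"rz":0},
  {"grip":0,"tx":9,"ty":6,"tz":-12,"rx":0,"ry":0,"rz":0},
  {"grip":0,"tx":13,"ty":7,"tz":-18,"rx":0,"ry":0,"rz":0},
  {"grip":0,"tx":13,"ty":7,"tz":-18,"rx":0,"ry":0,"rz":0},
  {"grip":0.8,"tx":13,"ty":7,"tz":-18,"rx":0,"ry":0,"rz":0},
  {"grip":0.8,"tx":13,"ty":7,"tz":-18,"rx":0,"ry":0,"rz":0},
  {"grip":0.8,"tx":13,"ty":7,"tz":-18,"rx":0,"ry":0,"rz":0},
  {"grip":0.8,"tx":13,"ty":7,"tz":-18,"rx":0,"ry":0,"rz":0},
  {"grip":0.8,"tx":13,"ty":7,"tz":-18,"rx":0,"ry":0,"rz":0},
  {"grip":0.8,"tx":13,"ty":7,"tz":-18,"rx":0,"ry":0,"rz":0},
])

```text
t: 12.12
ee_pos: [690.4, -108.8, 70.3]
ee_rot: [2.591, 0.409, -1.437]
ft_force: [-1.5, -0.2, 3.8]
opening: 33.5
```

Call:
apply_moves([
  {"grip":0.8,"tx":-8,"ty":-2,"tz":15,"rx":0,"ry":0,"rz":0},
  {"grip":0.8,"tx":-20,"ty":-4,"tz":30,"rx":0,"ry":0,"rz":0},
  {"grip":0.8,"tx":-40,"ty":-6,"tz":45,"rx":0,"ry":0,"rz":0},
  {"grip":0.8,"tx":-65,"ty":-8,"tz":60,"rx":0,"ry":0,"rz":0},
  {"grip":0.8,"tx":-90,"ty":-8,"tz":75,"rx":0,"ry":0,"rz":0},
  {"grip":0.8,"tx":-110,"ty":-8,"tz":90,"rx":0,"ry":0,"rz":0},
  {"grip":0.8,"tx":-125,"ty":-8,"tz":110,"rx":0,"ry":0,"rz":0},
  {"grip":0.8,"tx":-140,"ty":-8,"tz":130,"rx":0,"ry":0,"rz":0},
  {"grip":0.8,"tx":-150,"ty":-8,"tz":145,"rx":0,"ry":0,"rz":0},
])

```text
t: 12.87
ee_pos: [538.9, -116.9, 216.5]
ee_rot: [2.592, 0.408, -1.437]
ft_force: [0.3, -0.5, 0.2]
opening: 33.3
```

Run:
```python
from plan import *
s=state();print(s["joint_positions"].round(2),s["opening"],s["ee_pos"])
for y in(18,0,-20):to([480,100,240],y,0)
```

```text
[ 0.31  0.13 -0.01  2.17 -0.73  0.48 -0.36] 33.34466024529471 [ 538.87715523 -116.89228885  216.46819083]
t [-59. 217.   5.] r [-9.9 30.4  0.1]
t [-59. 217.   5.] r [ -5.   31.7 -17.4]
t [-59. 217.   5.] r [  0.6  32.6 -36.9]
```

Call:
apply_moves([
  {"grip":0.8,"tx":-6,"ty":22,"tz":5,"rx":-0.5,"ry":3.2,"rz":-1.7},
  {"grip":0.8,"tx":-12,"ty":44,"tz":5,"rx":-1,"ry":6.3,"rz":-3.5},
  {"grip":0.8,"tx":-18,"ty":66,"tz":5,"rx":-1.5,"ry":9.5,"rz":-5.2},
  {"grip":0.8,"tx":-24,"ty":88,"tz":5,"rx":-2,"ry":12.7,"rz":-7},
  {"grip":0.8,"tx":-30,"ty":110,"tz":5,"rx":-2.5,"ry":15.9,"rz":-8.7},
  {"grip":0.8,"tx":-36,"ty":132,"tz":5,"rx":-3,"ry":19,"rz":-10.4},
  {"grip":0.8,"tx":-42,"ty":154,"tz":5,"rx":-3.5,"ry":22.2,"rz":-12.2},
  {"grip":0.8,"tx":-48,"ty":176,"tz":5,"rx":-4,"ry":25.4,"rz":-13.9},
  {"grip":0.8,"tx":-54,"ty":198,"tz":5,"rx":-4.5,"ry":28.5,"rz":-15.7},
  {"grip":0.8,"tx":-59,"ty":217,"tz":5,"rx":-5,"ry":31.7,"rz":-17.4},
])

```text
t: 13.7
ee_pos: [478.9, 102.2, 221.7]
ee_rot: [2.219, 0.001, -2.223]
ft_force: [0.4, -0.0, 0.2]
opening: 33.4
```

Run:
```python
from plan import *
s=state();print(s["joint_positions"].round(2),s["opening"],s["ee_pos"])
to([400,332,230],0,0);to([400,332,75],0,0)
```

```text
[-0.24  0.18 -0.06  1.97  0.01  0.99 -1.88] 33.35738266506765 [478.88558875 102.23928746 221.70852994]
t [-79. 230. -11.] r [-0.  -0.1 -0. ]
t [ -79.  230. -166.] r [-0.  -0.1 -0. ]
```

Call:
apply_moves([
  {"grip":0.8,"tx":-11,"ty":33,"tz":0,"rx":0,"ry":0,"rz":0},
  {"grip":0.8,"tx":-23,"ty":66,"tz":0,"rx":0,"ry":0,"rz":0},
  {"grip":0.8,"tx":-34,"ty":99,"tz":0,"rx":0,"ry":0,"rz":0},
  {"grip":0.8,"tx":-46,"ty":132,"tz":0,"rx":0,"ry":0,"rz":0},
  {"grip":0.8,"tx":-57,"ty":165,"tz":0,"rx":0,"ry":0,"rz":0},
  {"grip":0.8,"tx":-68,"ty":198,"tz":0,"rx":0,"ry":0,"rz":0},
  {"grip":0.8,"tx":-79,"ty":230,"tz":0,"rx":0,"ry":0,"rz":0},
  {"grip":0.8,"tx":-79,"ty":230,"tz":0,"rx":0,"ry":0,"rz":0},
  {"grip":0.8,"tx":-79,"ty":230,"tz":0,"rx":0,"ry":0,"rz":0},
])

```text
t: 14.45
ee_pos: [398.4, 334.1, 221.5]
ee_rot: [2.216, 0.007, -2.222]
ft_force: [-0.2, 0.6, -1.3]
opening: 33.2
```

Call:
apply_moves([
  {"grip":0.8,"tx":0,"ty":0,"tz":-35,"rx":0,"ry":0,"rz":0},
  {"grip":0.8,"tx":0,"ty":0,"tz":-70,"rx":0,"ry":0,"rz":0},
  {"grip":0.8,"tx":0,"ty":0,"tz":-105,"rx":0,"ry":0,"rz":0},
  {"grip":0.8,"tx":0,"ty":0,"tz":-140,"rx":0,"ry":0,"rz":0},
  {"grip":0.8,"tx":0,"ty":0,"tz":-160,"rx":0,"ry":0,"rz":0},
  {"grip":0.8,"tx":0,"ty":0,"tz":-160,"rx":0,"ry":0,"rz":0},
])

```text
t: 14.95
ee_pos: [399.5, 330.7, 57.9]
ee_rot: [2.213, -0.001, -2.223]
ft_force: [1.9, -0.9, -2.0]
opening: 33.2
```

Call:
apply_moves([
  {"grip":0.3,"tx":0,"ty":0,"tz":0,"rx":0,"ry":0,"rz":0},
  {"grip":0.3,"tx":0,"ty":0,"tz":0,"rx":0,"ry":0,"rz":0},
  {"grip":0.3,"tx":0,"ty":0,"tz":0,"rx":0,"ry":0,"rz":0},
  {"grip":0.3,"tx":0,"ty":0,"tz":0,"rx":0,"ry":0,"rz":0},
  {"grip":0.3,"tx":0,"ty":0,"tz":30,"rx":0,"ry":0,"rz":0},
  {"grip":0.3,"tx":0,"ty":0,"tz":65,"rx":0,"ry":0,"rz":0},
  {"grip":0.3,"tx":0,"ty":0,"tz":100,"rx":0,"ry":0,"rz":0},
  {"grip":0.3,"tx":0,"ty":0,"tz":135,"rx":0,"ry":0,"rz":0},
  {"grip":0.3,"tx":10,"ty":35,"tz":160,"rx":0,"ry":0,"rz":0},
  {"grip":0.3,"tx":20,"ty":70,"tz":160,"rx":0,"ry":0,"rz":0},
])

```text
t: 15.78
ee_pos: [422.2, 401.6, 225.4]
ee_rot: [-2.225, -0.003, 2.214]
ft_force: [1.7, 2.2, 0.7]
opening: 59.6
```

Call:
apply_moves([
  {"grip":0.3,"tx":0,"ty":35,"tz":10,"rx":0,"ry":0,"rz":0},
  {"grip":0.3,"tx":0,"ty":70,"tz":20,"rx":0,"ry":0,"rz":2},
  {"grip":0.3,"tx":0,"ty":105,"tz":20,"rx":0,"ry":0,"rz":5},
  {"grip":0.3,"tx":0,"ty":140,"tz":20,"rx":0,"ry":0,"rz":10},
  {"grip":0.3,"tx":0,"ty":170,"tz":20,"rx":0,"ry":0,"rz":15},
  {"grip":0.3,"tx":0,"ty":170,"tz":20,"rx":0,"ry":0,"rz":15},
  {"grip":0.3,"tx":0,"ty":170,"tz":20,"rx":0,"ry":0,"rz":15},
])

```text
t: 16.37
ee_pos: [420.7, 573.0, 245.2]
ee_rot: [2.086, 0.28, -2.079]
ft_force: [0.2, 0.1, 0.5]
opening: 59.6
```

Run:
```python
from h import *
c=cam("side");a=cam("top")
o=np.zeros((480,800,3),np.uint8);o[:,:400]=c[0][:,130:530];o[:,400:]=a[0][:,80:480];cv2.imwrite("pics/e.png",o[:,:,::-1])
b=cv2.imread("pics/top0.png")[:,:,::-1]
d=lambda p:cv2.phaseCorrelate(b[228:274,272:322].mean(2),p[228:274,272:322].astype(float).mean(2))
print("die shift px",d(a[0]),state()["ft_force"],state()["joint_positions"].round(2))
```

```text
die shift px ((-0.020985709941147235, 0.0525357221202043), 1.0167795695403763) [-0.37618783 -0.86736884 -0.23116706] [-0.8   0.53 -0.29  1.41  0.16  1.21 -2.42]
```

View pics/e.png

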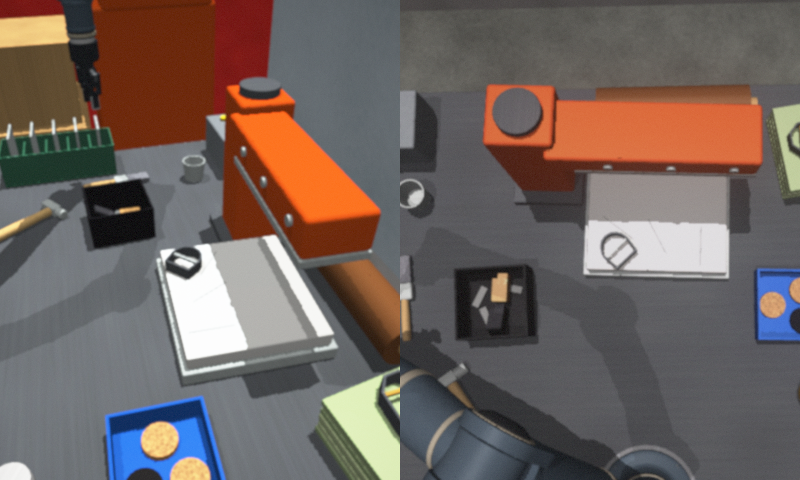

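Both offcuts are in the bin: the tan at top crop (499,288), the dark at (497,318). The board holds only the die, at (618,250), and the arm is clear.

```bash
python3 -c "
from plant import *
print(sign_off())"
```

```text
the job is handed in; nothing more can be done
None
```

Both offcuts are in the black scrap bin and the job is handed in, at about 16.5 s on the robot's clock (limit 64 s); no verdict was reported. I took the tan one from straight above. I took the dark one from under the press head at a 32° slant.

**Last checks:**
- **Offcuts:** the final picture shows both in the bin and the board empty except for the die. I judged this by eye; I did not measure their positions against the 75 mm and 85 mm limits.
- **Heel die:** it shifted less than 0.1 px (about 0.2 mm) between the first and last top views.
- **Contact:** the arm is clear of everything, with wrist force about 1 N at the end. It was never above about 5 N in the readings I saw, which are only taken at the end of each call, so a brief bump between readings would not show.

**What disagreed:**
- **Camera views:** the top and side views differed by 4 to 7 mm in y for the offcuts. The fingers' wide opening took that up.
- **Slant:** my planned 40° slant put joints 5 and 6 at their limits, so I cut it to 32° and turned the heading from 22.5° to 18°.
- **Joint 7:** it also came close to its limit, so I used the half-turned grasp.

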